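# Tighten the rod clamp with the fitting T-handle hex key

## Robot

A 6-joint arm with a two-finger parallel gripper is mounted at the origin on a cart in front of the work surface, level with it; the furniture and walls round the work are solid. World frame = base frame: x ahead of the robot, y to its left, z up, the work surface at z = 0. Lengths are in mm, angles in rad, forces in N, time in s.
With the tool pointing down it reaches from about 350 to 775 mm from the base axis. Payload 7.3 kg.
Tool frame: the origin (TCP) lies at the very end of the fingers, on their centre line; the grasp point (between the pads) lies bot.grip_point_offset behind it (bot.grip_point_offset is the distance from the TCP to the grasp point, in mm); z points along the fingers, y is the line along which they close (so a half turn about z gives the same grasp; the last joint's range is limited). The gripper opens to 92 mm and grips with 3 to 60 N. Pads are 19 mm wide; open, the fingers measure 130 mm over their backs; the gripper's body (75 mm by 190 mm) begins 47 mm behind the grasp point.
Start: joints at [1.038, 0.342, 1.524, -0, 1.275, -0.146], TCP at [198.031, 486.239, 226.741] pointing down, gripper open.
Joint ranges: [-2.53, 2.53], [-0.77, 2.02], [0.04, 2.7], [-1, 4.14], [0.28, 2.66], [-3.11, 3.11]. Speed limits (rad/s): [2.57, 2.57, 3.14, 3.14, 3.14, 3.14].

## Interface

Orientations are given as [roll, pitch, yaw] about the fixed x, y, z axes, in that order (R = Rz(yaw) Ry(pitch) Rx(roll)).
In Python, from plant import bot gives the robot as it stands. The module is installed in compiled form; this text tells all that it offers.
- The arm moves only by the tool carry_out, never from a script. Its argument "plan" is a list of rows, each an object of numbers: "tx", "ty", "tz": the shift along the world's x, y, z in mm; "rx", "ry", "rz": the turn, a rotation vector about the world's x, y, z in rad. A call has 1 to 12 rows; each row shifts and turns the commanded pose from where the row before left it; what a row does not reach is not made up. A row lasts 1/10 s, in which the tool goes at most 50 mm and 8.59 degrees, less where a joint would pass 70% of its speed; a pose out of reach is approached as far as the arm can. A call with a gripper value outside its range is refused whole. "gripper" is the closure, from 0 (fully open) to 1 (shut), set as the call begins (left out, the last holds). The fingers move at their own pace and stop on an object; the grip force is fixed at half the most. Time passes only in rows, so rows that do not move let the fingers close. It gives the time, the measured TCP pose, the force, the opening and the grip force at its end, in the units of the state.
- bot.get_obs(): the state, without advancing time (a new reading comes with each control period).
- bot.capture(name): name is "scene" or "top" or "wrist"; returns the picture (384x512x3 uint8, red, green, blue); there is no depth.
- bot.camera_model(name): a dict with "camera_matrix" (3x3 intrinsics, pixels), "dist" ([k1, k2, p1, p2, k3] as OpenCV has them; the pictures are not rectified), "R" (3x3) and "t" (3): a world point X has camera coordinates R X + t. Camera axes: x right, y down, z forward; pixel columns grow to the right and rows downward; lengths in mm; the calibration is good to about 2 mm. A picture is of the moment at which its call begins: read the wrist's pose just before it. camera_model takes no time and is no camera call; for the wrist camera it gives the pose at the moment of the call.
- bot.close_job(): hands the job in; it is judged then, once.
The state is a dict: "time": time; "joint_positions": joint angles; "dq": joint speeds; "tau": joint torques, N m; "tool_pos": TCP position; "tcp_rot": TCP orientation; "contact_force": force on the tool from outside, world axes, zero at the start; "moment": the same for the moment, N m; "grip_width": finger opening in mm; "finger_force": force on a finger pad.
Only numpy, scipy, OpenCV 4.12 (cv2) and the standard library are available. Lean on these libraries where they do the work, as an engineer would, in place of code of your own. Each camera call takes 0.05 s, during which the arm holds its last target. There are 200 camera calls.

## Task

Tighten the clamp block on the guide rod: take the T-handle hex key that fits its cap screw (the thick one) from the wooden stand, seat it fully down in the screw's recessed hexagonal socket, and only then turn the screw clockwise by about 60 degrees, one flat of the hexagon. Let go and leave the key standing in the socket; leave the thin key in the stand.

Things in the scene. Friction and masses are not known exactly. Their poses are not given: they have to be found in the camera images.
- thick_key: thick T-handle hex key, upright in the stand, 114 mm tall, 0.24 kg. Origin: lower tip; z up. Hex shank 22 mm over flats, last 6 mm tapered to 14, a corner along key x. A 39 mm round collar 70 mm above the tip rests on the stand: lift 80 mm to clear. Grip its black crossbar from above: along key x, 80 long, 18 wide (y), 20 high, centre 104 mm above the tip.
- thin_key: thin T-handle hex key in the other hole, 90 mm away (which hole holds which key varies): same height, origin and axes, but its shank is only 10 mm over flats and would spin idly in the screw; its crossbar is smaller too, 56 x 12 x 14 mm. The stand is a fixed wooden bridge, 56 x 176 x 74 mm high, its 16 mm board bored for the keys.
- socket (a point): centre of the floor of the screw's hex socket, 16 mm above the table, 44 mm below the block's top; z up, turns with the screw. x points to a hexagon corner: the key fits with its x axis at 0, 60, 120.. deg to it, with about 7 deg and 0.7 mm of play; the flared mouth guides it in. 23.4 mm over flats, 18 mm deep; above it the mouth flares over 18 mm to 39 mm over flats. Seated, the key's tip rests on this floor.
- cap_screw (a joint): turn of the cap screw, rad: 0 at the start, growing clockwise seen from above (tightening). Friction about 0.06 N m; oiled; stays where it is left. Hard stops at -0.6 and 1.9. Its 47 mm wide head lies 8 mm below the top of the grey clamp block (fixed, 92 x 80 x 60 mm high, a 20 mm steel rod through its far part).
Mind the look-alikes: they are no part of the job. Leave any orange look-alike of the thick_key alone.

How it is judged (in metres and radians):
On the way, in this order (a step that is already met when the one before it is completed fails the run):
1. the thick key is fully seated in the socket, upright, before the screw has been turned (z of thick_key in the frame of socket below 0.005 m and horizontal distance between thick_key and socket below 0.005 m and angle between thick_key's own z axis and vertical below 0.17 rad and value of joint cap_screw below 0.35 rad), for 0.2 s.
2. the screw is turned clockwise with the thick key seated (value of joint cap_screw above 0.6 rad and z of thick_key in the frame of socket below 0.007 m and horizontal distance between thick_key and socket below 0.006 m), for 0.1 s.
At the end, for the whole second after the job is handed in: The screw stands 0.6 to 1.6 rad clockwise of its start, the thick key stands at rest in the socket (tip within 6 mm of the socket floor's height and centre, tilt under 0.2 rad), and the thin key stands upright in the stand within 20 mm of its starting place (value of joint cap_screw between 0.6 and 1.6 rad and z of thick_key in the frame of socket below 0.006 m and horizontal distance between thick_key and socket below 0.006 m and angle between each of thick_key, thin_key's own z axis and vertical below 0.2 rad and linear speed of thick_key below 0.02 m/s and distance of thin_key from where it was at the start of the episode below 0.02 m); the robot touches nothing.
It fails at once if the screw is turned before the key is seated in it (value of joint cap_screw above 0.4 rad and z of thick_key in the frame of socket above 0.012 m).
It fails at once if the thin key is taken out of its hole (distance of thin_key from where it was at the start of the episode above 0.04 m).
It also fails if it takes over 48 s, if anything falls off the work surface, if the arm or the gripper's body presses on something with over 40 N, if the wrist force passes 120 N, or if a joint passes its speed limit or range.

## Working session

There is one attempt and no reset: what is moved stays moved. The work goes in short steps, Python scripts to look and compute and a tool call to move; the robot and the scene stay as the last step left them, time stands still between calls to the robot, and variables do not carry over. Pictures are saved under pics/ and viewed, at most 10 in all, crops included, and the job is handed in when it is done.

Besides the shell and the picture viewer there is one more tool, called after "Request:" by a JSON object that holds its "op" and its "data", one argument or row to a line. carry_out: Moves the arm, as the interface text tells. Its arguments: {"type":"object","properties":{"plan":{"type":"array"},"gripper":{"type":"number"}},"required":["plan"]}

```bash
mkdir -p pics; python3 - <<'E'
from plant import bot
import cv2
print(bot.get_obs(), bot.grip_point_offset)
for n in ("scene","top"):
    cv2.imwrite(f"pics/{n}0.png",cv2.resize(bot.capture(n)[:,:,::-1],(800,600),interpolation=cv2.INTER_CUBIC))
    print(n,bot.camera_model(n))
E
```

```text
{'time': 0.0, 'joint_positions': array([ 1.03798987e+00,  3.42747005e-01,  1.52501665e+00, -1.93131606e-05,
        1.27539142e+00, -1.46008960e-01]), 'dq': array([-0.00014043, -0.0003573 ,  0.00065209, -0.00204014, -0.00103265,
        0.00016649]), 'tau': array([ 2.68874510e-04, -4.31248319e+01, -2.44213575e+01,  7.17106042e-02,
        5.60665154e-02, -9.83144105e-05]), 'tool_pos': array([197.82368425, 485.86496643, 226.03248638]), 'tcp_rot': array([-3.14004417e+00, -2.09046577e-04,  2.75480063e+00]), 'contact_force': array([-0.10673315, -1.06279542,  0.19601678]), 'moment': array([0.01352209, 0.07286391, 0.01145041]), 'finger_force': 0.0, 'grip_width': 91.57594080166977} 18.8
scene {'camera_matrix': array([[381.0887199 ,   0.        , 255.92877079],
       [  0.        , 381.0887199 , 190.82936697],
       [  0.        ,   0.        ,   1.        ]]), 'dist': array([-0.07685395,  0.        ,  0.        ,  0.        ,  0.        ]), 'R': array([[ 0.66623563, -0.7456463 , -0.01190284],
       [-0.53239837, -0.46440081, -0.70773149],
       [ 0.52218968,  0.47785299, -0.70638124]]), 't': array([-683.50227958,  102.58650133,  982.00016551])}
top {'camera_matrix': array([[449.97099441,   0.        , 246.97759967],
       [  0.        , 449.97099441, 193.26254797],
       [  0.        ,   0.        ,   1.        ]]), 'dist': array([0.0258916, 0.       , 0.       , 0.       , 0.       ]), 'R': array([[-0.01193685, -0.99991288, -0.00563387],
       [-0.98150168,  0.01279337, -0.19102561],
       [ 0.19108105,  0.00324941, -0.98156888]]), 't': array([-464.04613186,  508.10208738,  982.41411942])}
```

View pics/scene0.png

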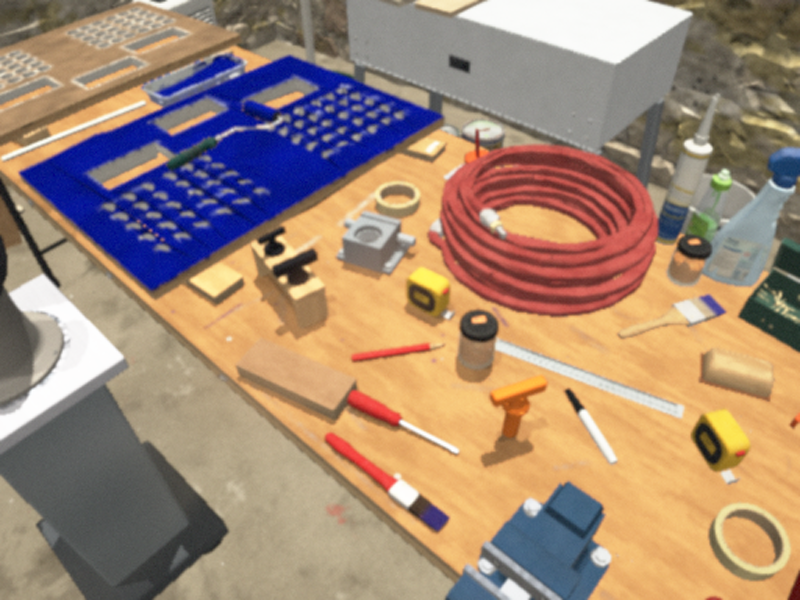

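View pics/top0.png

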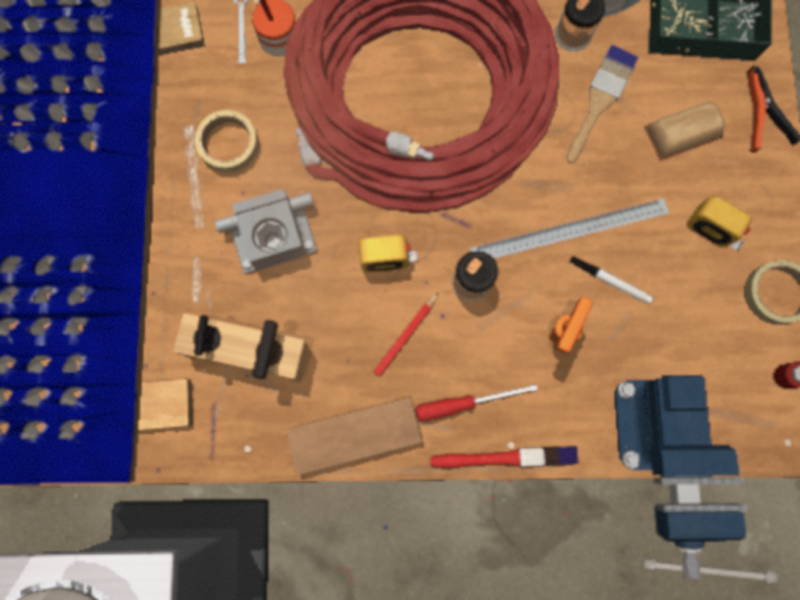

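The candidates in the top picture (800x600) are:
- Large black crossbar in the stand at (265,349): thick key.
- Small black crossbar at (204,335): thin key.
- Orange look-alike at (575,325): leave alone.

The clamp block socket is at (270,234). I'll check the choice in one close crop.

```bash
cat > h.py <<'E'
import numpy as np, cv2
def ray(cm,px,z):
    """world point on plane z seen at raw pixel px"""
    u=cv2.undistortPoints(np.array([[px]],float),cm["camera_matrix"],cm["dist"])[0,0]
    d=cm["R"].T@np.array([u[0],u[1],1]); c=-cm["R"].T@cm["t"]
    return c+d*(z-c[2])/d[2]
def proj(cm,X):
    return cv2.projectPoints(np.array(X,float).reshape(-1,3),cv2.Rodrigues(cm["R"])[0],cm["t"],cm["camera_matrix"],cm["dist"])[0].reshape(-1,2)
E
python3 - <<'E'
from plant import bot
import cv2
im=bot.capture("top")[:,:,::-1]
c=im[115:250,105:210]  # 105x135
cv2.imwrite("pics/crop1.png",cv2.resize(c,None,fx=4.4,fy=4.4,interpolation=cv2.INTER_CUBIC))
E
```

```text
(no output)
```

View pics/crop1.png

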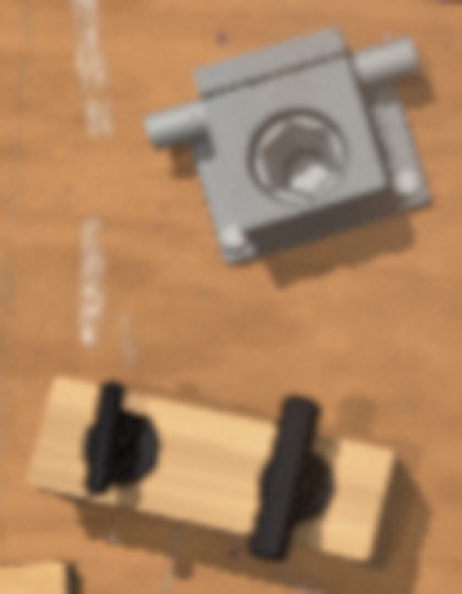

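The crop shows the thick bar running from (300,400) to (268,555), with its centre near (284,478). The thin, smaller bar is at (106,437). The screw head ring is centred near (298,157). The choice of the thick key is confirmed.

```bash
python3 - <<'E'
from plant import bot
from h import *
cm=bot.camera_model("top")
P=lambda u,v,z:ray(cm,(105+u/4.4-.5+.11,115+v/4.4-.5+.11),z).round(1)
a,b=P(301,400,112),P(267,553,112);print("thick",P(284,477,112),a,b,np.arctan2(*(a-b)[1::-1]))
a,b=P(113,385,112),P(98,488,112);print("thin",P(106,437,112),np.arctan2(*(a-b)[1::-1]))
print("socket",P(298,157,54)); print("block edges",P(340,30,60),P(195,70,60),P(385,185,60),P(240,237,60))
w=bot.camera_model("wrist");o=bot.get_obs();print("wristcam",(-w["R"].T@w["t"]).round(1),w["R"].round(2),o["tool_pos"],o["tcp_rot"],w["camera_matrix"][0,0])
E
```

```text
thick [ 427.7 -305.1  112. ] [ 465.2 -312.5  112. ] [ 391.3 -297.8  112. ] -0.19635443581168505
thin [ 448.3 -218.8  112. ] -0.10321753349127981
socket [ 604.8 -298.6   54. ]
block edges [ 672.6 -320.6   60. ] [ 651.3 -244.4   60. ] [ 587.2 -345.3   60. ] [ 560.2 -270.3   60. ]
wristcam [129.3 512.9 384.7] [[ 0.38  0.93 -0.  ]
 [ 0.89 -0.36  0.27]
 [ 0.25 -0.1  -0.96]] [197.84892007 485.97347262 226.21015741] [-3.14046008e+00 -1.89399360e-04  2.75481892e+00] 272.38169863013945
```

Request:
{"op": "carry_out", "data": {
  "plan": [
    {"tx":28,"ty":-40},
    {"tx":28,"ty":-40},
    {"tx":28,"ty":-40},
    {"tx":28,"ty":-40},
    {"tx":28,"ty":-40},
    {"tx":28,"ty":-40},
    {"tx":28,"ty":-40},
    {"tx":28,"ty":-40},
    {"tx":28,"ty":-40},
    {"ty":-49},
    {"ty":-49},
    {"ty":-49}
  ]
}}

```text
invalid input at $.plan[0]: expected keys tx, ty, tz, rx, ry, rz
```

Request:
{"op": "carry_out", "data": {
  "plan": [
    {"tx":22,"ty":-40,"tz":-8,"rz":0.027},
    {"tx":22,"ty":-40,"tz":-8,"rz":0.027},
    {"tx":22,"ty":-40,"tz":-8,"rz":0.027},
    {"tx":22,"ty":-40,"tz":-8,"rz":0.027},
    {"tx":22,"ty":-40,"tz":-8,"rz":0.027},
    {"tx":22,"ty":-40,"tz":-8,"rz":0.027},
    {"tx":22,"ty":-38,"tz":-8,"rz":0.027},
    {},
    {},
    {}
  ]
}}

```text
invalid input at $.plan[0]: expected keys tx, ty, tz, rx, ry, rz
```

```bash
python3 - <<'E'
from plant import bot
from h import *
o=bot.get_obs();cm=bot.camera_model("wrist");im=bot.capture("wrist")[:,:,::-1]
np.savez("w1.npz",im=im,**cm)
print(o["tool_pos"],o["tcp_rot"],o["time"],o["joint_positions"].round(2),o["contact_force"])
p=proj(cm,[604.8,-298.6,54])[0];print(p)
x,y=int(p[0]),int(p[1]);x0,y0=max(x-50,0),max(y-50,0);print(x0,y0)
cv2.imwrite("pics/w1.png",cv2.resize(im[y0:y0+100,x0:x0+100],(600,600),interpolation=cv2.INTER_CUBIC))
E
```

```text
[197.84892007 485.97347262 226.21015741] [-3.14046008e+00 -1.89399360e-04  2.75481892e+00] 0.15 [ 1.04  0.34  1.52  0.    1.28 -0.15] [-0.02447996 -0.36679289 -0.40763815]
[-19.55268878 497.02939303]
0 447Traceback (most recent call last):
  File "<stdin>", line 8, in <module>
cv2.error: OpenCV(4.12.0) /io/opencv/modules/imgproc/src/resize.cpp:4208: error: (-215:Assertion failed) !ssize.empty() in function 'resize'
```

All six keys are needed in each row.

Request:
{"op": "carry_out", "data": {
  "plan": [
    {"tx":28,"ty":-40,"tz":0,"rx":0,"ry":0,"rz":0},
    {"tx":28,"ty":-40,"tz":0,"rx":0,"ry":0,"rz":0},
    {"tx":28,"ty":-40,"tz":0,"rx":0,"ry":0,"rz":0},
    {"tx":28,"ty":-40,"tz":0,"rx":0,"ry":0,"rz":0},
    {"tx":28,"ty":-40,"tz":0,"rx":0,"ry":0,"rz":0},
    {"tx":28,"ty":-40,"tz":0,"rx":0,"ry":0,"rz":0},
    {"tx":28,"ty":-40,"tz":0,"rx":0,"ry":0,"rz":0},
    {"tx":28,"ty":-40,"tz":0,"rx":0,"ry":0,"rz":0},
    {"tx":28,"ty":-40,"tz":0,"rx":0,"ry":0,"rz":0},
    {"tx":0,"ty":-49,"tz":0,"rx":0,"ry":0,"rz":0},
    {"tx":0,"ty":-49,"tz":0,"rx":0,"ry":0,"rz":0},
    {"tx":0,"ty":-49,"tz":0,"rx":0,"ry":0,"rz":0}
  ]
}}

```text
time: 1.4
tool_pos: [449.7, -22.7, 226.6]
tcp_rot: [3.141, -0.0, 2.755]
contact_force: [1.4, 0.5, -0.8]
grip_width: 91.5
finger_force: 0.0
```

Request:
{"op": "carry_out", "data": {
  "plan": [
    {"tx":22,"ty":-40,"tz":-8,"rx":0,"ry":0,"rz":0.027},
    {"tx":22,"ty":-40,"tz":-8,"rx":0,"ry":0,"rz":0.027},
    {"tx":22,"ty":-40,"tz":-8,"rx":0,"ry":0,"rz":0.027},
    {"tx":22,"ty":-40,"tz":-8,"rx":0,"ry":0,"rz":0.027},
    {"tx":22,"ty":-40,"tz":-8,"rx":0,"ry":0,"rz":0.027},
    {"tx":22,"ty":-40,"tz":-8,"rx":0,"ry":0,"rz":0.027},
    {"tx":22,"ty":-38,"tz":-8,"rx":0,"ry":0,"rz":0.027},
    {"tx":0,"ty":0,"tz":0,"rx":0,"ry":0,"rz":0},
    {"tx":0,"ty":0,"tz":0,"rx":0,"ry":0,"rz":0},
    {"tx":0,"ty":0,"tz":0,"rx":0,"ry":0,"rz":0}
  ]
}}

```text
time: 2.4
tool_pos: [603.8, -297.9, 170.9]
tcp_rot: [3.141, -0.0, 2.944]
contact_force: [0.6, 0.2, 0.5]
grip_width: 91.4
finger_force: 0.0
```

```bash
python3 - <<'E'
from plant import bot
from h import *
o=bot.get_obs();cm=bot.camera_model("wrist");im=bot.capture("wrist")[:,:,::-1]
np.savez("w1.npz",im=im,**cm)
print(o["tool_pos"],o["tcp_rot"],o["time"],o["joint_positions"].round(2),o["contact_force"])
p=proj(cm,[604.8,-298.6,54])[0];print(p)
x,y=int(p[0]),int(p[1]);x0,y0=max(x-50,0),max(y-50,0);print(x0,y0)
cv2.imwrite("pics/w1.png",cv2.resize(im[y0:y0+100,x0:x0+100],(600,600),interpolation=cv2.INTER_CUBIC))
E
```

```text
[ 603.77328581 -297.86089302  170.87713758] [ 3.14106557e+00 -4.20974267e-04  2.94413259e+00] 2.4 [-0.57  0.66  1.14  0.    1.34 -1.95] [0.61296696 0.17842037 0.46145526]
[257.14945384 191.19232835]
207 141
```

View pics/w1.png

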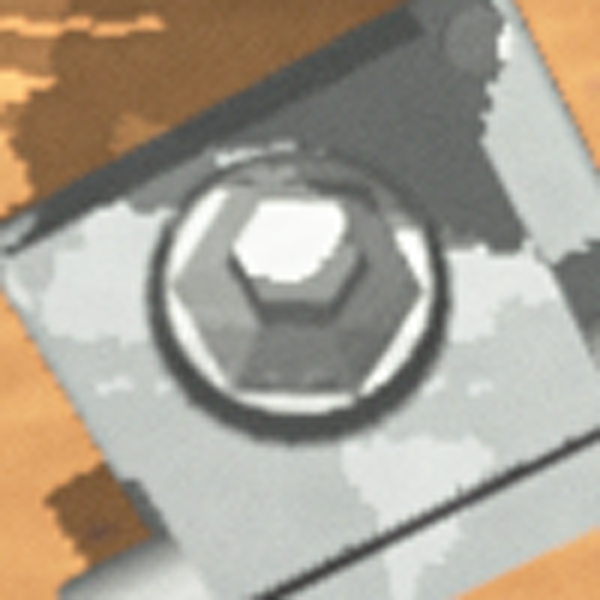

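The wrist crop shows the flared hex mouth clearly. Its corners are left (172,287), right (428,287), bottom-left (235,388) and bottom-right (360,390). The head circle is centred near (301,290), and the narrow inner hexagon has corners at (232,250) and (364,262).

```bash
python3 - <<'E'
from h import *
d=np.load("w1.npz");cm={k:d[k] for k in d}
P=lambda u,v,z:ray(cm,(207+(u+.5)/6-.5,141+(v+.5)/6-.5),z).round(1)
ang=lambda a,b:np.degrees(np.arctan2(*(b-a)[1::-1])).round(1)
L,R,BL,BR=P(172,287,52),P(428,287,52),P(235,388,52),P(360,390,52)
print(L,R,(L+R)/2,np.linalg.norm(L-R));print("corner dirs",ang(L,R),ang(BL,BR),ang(L,BL),ang(R,BR))
print("head circle",(P(163,290,52)+P(440,290,52))/2,"inner hex",P(232,250,34),P(364,262,34))
E
```

```text
[ 597.8 -320.7   52. ] [ 606.6 -276.7   52. ] [ 602.2 -298.7   52. ] 44.87137171961652
corner dirs 78.7 77.6 18.9 -42.8
head circle [ 602.85 -298.55   52.  ] inner hex [ 597.4 -310.6   34. ] [ 604.5 -287.    34. ]
```

Socket centre is about (602.5,-298.7) with corners at about 18.3° mod 60, so the key needs roughly +29.5° CCW from its stand orientation. Next, above the thick key.

Request:
{"op": "carry_out", "data": {
  "plan": [
    {"tx":-44,"ty":-2,"tz":6,"rx":0,"ry":0,"rz":0},
    {"tx":-44,"ty":-2,"tz":6,"rx":0,"ry":0,"rz":0},
    {"tx":-44,"ty":-2,"tz":6,"rx":0,"ry":0,"rz":0},
    {"tx":-44,"ty":-1,"tz":6,"rx":0,"ry":0,"rz":0},
    {"tx":0,"ty":0,"tz":0,"rx":0,"ry":0,"rz":0},
    {"tx":0,"ty":0,"tz":0,"rx":0,"ry":0,"rz":0},
    {"tx":0,"ty":0,"tz":0,"rx":0,"ry":0,"rz":0}
  ]
}}

```text
time: 3.15
tool_pos: [429.0, -305.4, 195.5]
tcp_rot: [-3.141, 0.002, 2.945]
contact_force: [-0.2, -0.0, -0.1]
grip_width: 91.8
finger_force: 0.0
```

```bash
python3 - <<'E'
from plant import bot
from h import *
o=bot.get_obs();cm=bot.camera_model("wrist");im=bot.capture("wrist")[:,:,::-1]
np.savez("w2.npz",im=im,**cm)
print(o["tool_pos"],o["tcp_rot"],o["time"])
p=proj(cm,[427.7,-305.1,112])[0];print(p)
x0,y0=int(p[0])-80,int(p[1])-60;print(x0,y0)
cv2.imwrite("pics/w2.png",cv2.resize(im[y0:y0+120,x0:x0+160],(800,600),interpolation=cv2.INTER_CUBIC))
E
```

```text
[ 428.96952671 -305.41271564  195.52547825] [-3.14084871e+00  1.89166670e-03  2.94479138e+00] 3.15
[258.00075297 197.92088835]
178 137
```

View pics/w2.png

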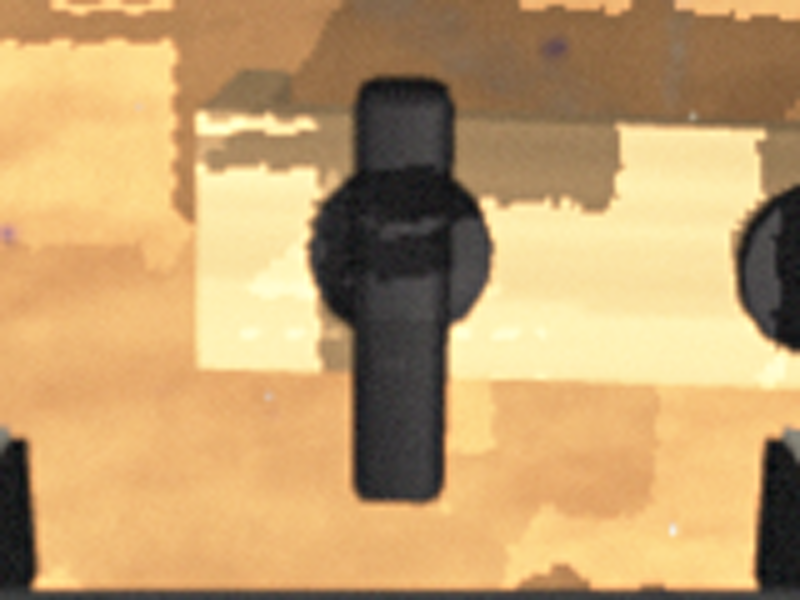

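```bash
python3 - <<'E'
from h import *
d=np.load("w2.npz");cm={k:d[k] for k in d}
P=lambda u,v,z:ray(cm,(178+(u+.5)/5-.5,137+(v+.5)/5-.5),z).round(1)
a,b=P(404,90,112),P(398,498,112);print(a,b,(a+b)/2,np.linalg.norm(a-b),np.degrees(np.arctan2(*(a-b)[1::-1])))
print("width",P(355,250,112),P(449,250,112)); print("collar",(P(311,250,72)+P(492,250,72))/2)
E
```

```text
[ 388.4 -297.   112. ] [ 465.5 -313.4  112. ] [ 426.95 -305.2   112.  ] 78.82493260384054 167.99154697358708
width [ 415.4 -311.5  112. ] [ 418.7 -294.5  112. ]
collar [ 427.15 -304.95   72.  ]
```

Request:
{"op": "carry_out", "data": {
  "plan": [
    {"tx":-1,"ty":0,"tz":-36,"rx":0,"ry":0,"rz":-0.012},
    {"tx":0,"ty":0,"tz":-30,"rx":0,"ry":0,"rz":0},
    {"tx":0,"ty":0,"tz":-22,"rx":0,"ry":0,"rz":0},
    {"tx":0,"ty":0,"tz":-18,"rx":0,"ry":0,"rz":0},
    {"tx":0,"ty":0,"tz":0,"rx":0,"ry":0,"rz":0},
    {"tx":0,"ty":0,"tz":0,"rx":0,"ry":0,"rz":0}
  ]
}}

```text
time: 3.8
tool_pos: [427.7, -305.6, 88.7]
tcp_rot: [3.141, -0.0, 2.933]
contact_force: [-0.1, 0.6, 0.1]
grip_width: 91.8
finger_force: 0.0
```

Request:
{"op": "carry_out", "data": {
  "plan": [
    {"tx":0,"ty":0,"tz":0,"rx":0,"ry":0,"rz":0},
    {"tx":0,"ty":0,"tz":0,"rx":0,"ry":0,"rz":0},
    {"tx":0,"ty":0,"tz":0,"rx":0,"ry":0,"rz":0},
    {"tx":0,"ty":0,"tz":0,"rx":0,"ry":0,"rz":0},
    {"tx":0,"ty":0,"tz":0,"rx":0,"ry":0,"rz":0},
    {"tx":0,"ty":0,"tz":0,"rx":0,"ry":0,"rz":0},
    {"tx":0,"ty":0,"tz":0,"rx":0,"ry":0,"rz":0},
    {"tx":0,"ty":0,"tz":0,"rx":0,"ry":0,"rz":0},
    {"tx":0,"ty":0,"tz":0,"rx":0,"ry":0,"rz":0},
    {"tx":0,"ty":0,"tz":0,"rx":0,"ry":0,"rz":0}
  ],
  "gripper": 1
}}

```text
time: 4.8
tool_pos: [427.0, -305.6, 88.7]
tcp_rot: [3.141, -0.0, 2.932]
contact_force: [0.4, 1.1, -0.2]
grip_width: 20.6
finger_force: 30.0
```

Request:
{"op": "carry_out", "data": {
  "plan": [
    {"tx":0,"ty":0,"tz":8,"rx":0,"ry":0,"rz":0},
    {"tx":0,"ty":0,"tz":16,"rx":0,"ry":0,"rz":0},
    {"tx":0,"ty":0,"tz":22,"rx":0,"ry":0,"rz":0},
    {"tx":0,"ty":0,"tz":22,"rx":0,"ry":0,"rz":0},
    {"tx":0,"ty":0,"tz":20,"rx":0,"ry":0,"rz":0},
    {"tx":0,"ty":0,"tz":12,"rx":0,"ry":0,"rz":0},
    {"tx":0,"ty":0,"tz":0,"rx":0,"ry":0,"rz":0},
    {"tx":0,"ty":0,"tz":0,"rx":0,"ry":0,"rz":0}
  ]
}}

```text
time: 5.6
tool_pos: [426.7, -305.5, 188.2]
tcp_rot: [3.141, -0.001, 2.932]
contact_force: [-0.7, 0.3, -2.5]
grip_width: 20.6
finger_force: 30.0
```

```bash
python3 - <<'E'
from plant import bot
from h import *
o=bot.get_obs();cm=bot.camera_model("wrist");im=bot.capture("wrist")[:,:,::-1];sc=bot.capture("scene")[:,:,::-1]
np.savez("w3.npz",im=im,**cm)
print(o["tool_pos"],o["tcp_rot"],o["time"],o["grip_width"],o["contact_force"])
s=bot.camera_model("scene");p=proj(s,[427,-305,150])[0].astype(int);print(p)
a=cv2.resize(im[:,:][100:300,150:370],None,fx=2,fy=2,interpolation=cv2.INTER_CUBIC)
x0,y0=p[0]-50,p[1]-50
b=cv2.resize(sc[y0:y0+100,x0:x0+90],(360,400),interpolation=cv2.INTER_CUBIC);print(x0,y0)
cv2.imwrite("pics/w3.png",np.hstack([a,b]))
E
```

```text
[ 426.72867245 -305.48267967  188.17581248] [ 3.14104875e+00 -7.84996284e-04  2.93185414e+00] 5.6 20.590945233577 [-0.73177112  0.29166003 -2.50197959]
[186 155]
136 105
```

View pics/w3.png

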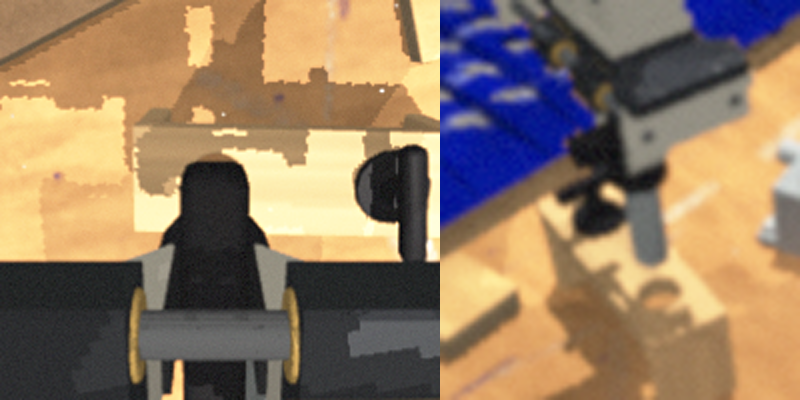

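The key is held straight in the fingers and hangs upright. Its hole in the stand is empty and the thin key is undisturbed. Next I move over the socket with the yaw corrected.

Request:
{"op": "carry_out", "data": {
  "plan": [
    {"tx":20,"ty":1,"tz":0,"rx":0,"ry":0,"rz":0.08},
    {"tx":35,"ty":1,"tz":0,"rx":0,"ry":0,"rz":0.09},
    {"tx":35,"ty":1,"tz":0,"rx":0,"ry":0,"rz":0.09},
    {"tx":35,"ty":1,"tz":0,"rx":0,"ry":0,"rz":0.09},
    {"tx":32,"ty":1,"tz":0,"rx":0,"ry":0,"rz":0.09},
    {"tx":20,"ty":2,"tz":0,"rx":0,"ry":0,"rz":0.09},
    {"tx":0,"ty":0,"tz":-20,"rx":0,"ry":0,"rz":0},
    {"tx":0,"ty":0,"tz":-20,"rx":0,"ry":0,"rz":0},
    {"tx":0,"ty":0,"tz":0,"rx":0,"ry":0,"rz":0},
    {"tx":0,"ty":0,"tz":0,"rx":0,"ry":0,"rz":0},
    {"tx":0,"ty":0,"tz":0,"rx":0,"ry":0,"rz":0}
  ]
}}

```text
time: 6.8
tool_pos: [604.4, -299.2, 149.7]
tcp_rot: [-3.14, 0.001, -2.822]
contact_force: [0.3, 0.4, -2.5]
grip_width: 20.4
finger_force: 30.0
```

```bash
python3 - <<'E'
from plant import bot
from h import *
o=bot.get_obs();print(o["tool_pos"],o["tcp_rot"],o["time"],o["joint_positions"].round(2),o["contact_force"])
out=[]
for n in ("scene","top"):
    s=bot.camera_model(n);im=bot.capture(n)[:,:,::-1];x,y=proj(s,[603,-299,60])[0].astype(int);print(n,x-30,y-35, proj(s,[602.3,-298.7,52]),proj(s,[602.3,-298.7,57]))
    out.append(cv2.resize(im[y-35:y+25,x-30:x+30],(400,400),interpolation=cv2.INTER_CUBIC))
cv2.imwrite("pics/s4.png",np.hstack(out))
E
```

```text
[ 604.4074613  -299.16704985  149.74769723] [-3.14048376e+00  1.00563420e-03 -2.82163268e+00] 6.8 [-0.57  0.68  1.17  0.    1.29 -2.46] [ 0.25031072  0.36681965 -2.48441918]
scene 205 114 [[235.43902718 151.24147873]] [[235.35490278 149.90853356]]
top 142 115 [[172.51308596 151.55705121]] [[172.14867927 150.94637761]]
```

View pics/s4.png

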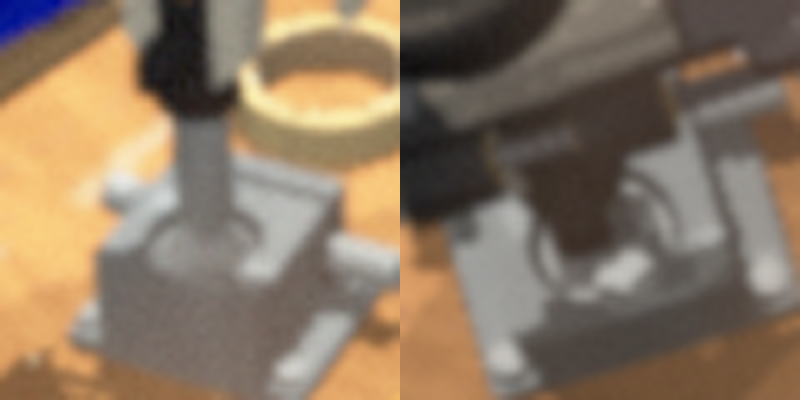

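In the scene view the shank (u≈204) is centred over the head ring (u≈207). Next I descend into the flare.

Request:
{"op": "carry_out", "data": {
  "plan": [
    {"tx":-0.5,"ty":0.5,"tz":-8,"rx":0,"ry":0,"rz":0},
    {"tx":0,"ty":0,"tz":-8,"rx":0,"ry":0,"rz":0},
    {"tx":0,"ty":0,"tz":-6,"rx":0,"ry":0,"rz":0},
    {"tx":0,"ty":0,"tz":-5,"rx":0,"ry":0,"rz":0},
    {"tx":0,"ty":0,"tz":0,"rx":0,"ry":0,"rz":0},
    {"tx":0,"ty":0,"tz":0,"rx":0,"ry":0,"rz":0}
  ]
}}

```text
time: 7.5
tool_pos: [603.6, -298.3, 121.6]
tcp_rot: [3.141, -0.0, -2.821]
contact_force: [-0.4, 0.1, -1.8]
grip_width: 20.7
finger_force: 30.0
```

Request:
{"op": "carry_out", "data": {
  "plan": [
    {"tx":0,"ty":0,"tz":-2,"rx":0,"ry":0,"rz":0},
    {"tx":0,"ty":0,"tz":-2,"rx":0,"ry":0,"rz":0},
    {"tx":0,"ty":0,"tz":0,"rx":0,"ry":0,"rz":0},
    {"tx":0,"ty":0,"tz":0,"rx":0,"ry":0,"rz":0}
  ]
}}

```text
time: 7.9
tool_pos: [603.5, -298.2, 117.7]
tcp_rot: [3.141, 0.0, -2.821]
contact_force: [0.2, 0.1, -2.4]
grip_width: 20.5
finger_force: 30.0
```

Request:
{"op": "carry_out", "data": {
  "plan": [
    {"tx":0,"ty":0,"tz":-2,"rx":0,"ry":0,"rz":0},
    {"tx":0,"ty":0,"tz":-2,"rx":0,"ry":0,"rz":0},
    {"tx":0,"ty":0,"tz":-2,"rx":0,"ry":0,"rz":0},
    {"tx":0,"ty":0,"tz":0,"rx":0,"ry":0,"rz":0},
    {"tx":0,"ty":0,"tz":0,"rx":0,"ry":0,"rz":0}
  ]
}}

```text
time: 8.4
tool_pos: [603.5, -298.2, 111.6]
tcp_rot: [3.141, -0.0, -2.821]
contact_force: [-0.8, -0.4, -1.9]
grip_width: 20.4
finger_force: 30.0
```

Request:
{"op": "carry_out", "data": {
  "plan": [
    {"tx":0,"ty":0,"tz":-1.5,"rx":0,"ry":0,"rz":0},
    {"tx":0,"ty":0,"tz":-1.5,"rx":0,"ry":0,"rz":0},
    {"tx":0,"ty":0,"tz":-1.5,"rx":0,"ry":0,"rz":0},
    {"tx":0,"ty":0,"tz":0,"rx":0,"ry":0,"rz":0},
    {"tx":0,"ty":0,"tz":0,"rx":0,"ry":0,"rz":0}
  ]
}}

```text
time: 8.9
tool_pos: [603.5, -298.3, 107.2]
tcp_rot: [3.141, -0.0, -2.821]
contact_force: [0.3, 0.1, -2.6]
grip_width: 20.2
finger_force: 30.0
```

Request:
{"op": "carry_out", "data": {
  "plan": [
    {"tx":0,"ty":0,"tz":-1.5,"rx":0,"ry":0,"rz":0},
    {"tx":0,"ty":0,"tz":-1.5,"rx":0,"ry":0,"rz":0},
    {"tx":0,"ty":0,"tz":-1.5,"rx":0,"ry":0,"rz":0},
    {"tx":0,"ty":0,"tz":0,"rx":0,"ry":0,"rz":0},
    {"tx":0,"ty":0,"tz":0,"rx":0,"ry":0,"rz":0}
  ]
}}

```text
time: 9.4
tool_pos: [603.5, -298.2, 102.7]
tcp_rot: [3.141, -0.0, -2.821]
contact_force: [-0.4, -0.4, -2.9]
grip_width: 20.7
finger_force: 30.0
```

Request:
{"op": "carry_out", "data": {
  "plan": [
    {"tx":0,"ty":0,"tz":-1,"rx":0,"ry":0,"rz":0},
    {"tx":0,"ty":0,"tz":-1,"rx":0,"ry":0,"rz":0},
    {"tx":0,"ty":0,"tz":0,"rx":0,"ry":0,"rz":0},
    {"tx":0,"ty":0,"tz":0,"rx":0,"ry":0,"rz":0}
  ]
}}

```text
time: 9.8
tool_pos: [603.5, -298.3, 100.8]
tcp_rot: [3.142, 0.0, -2.821]
contact_force: [0.1, -0.3, -1.5]
grip_width: 20.7
finger_force: 30.0
```

Contact force is still small. I continue in small steps until the floor pushes back.

Request:
{"op": "carry_out", "data": {
  "plan": [
    {"tx":0,"ty":0,"tz":-0.7,"rx":0,"ry":0,"rz":0},
    {"tx":0,"ty":0,"tz":0,"rx":0,"ry":0,"rz":0},
    {"tx":0,"ty":0,"tz":0,"rx":0,"ry":0,"rz":0}
  ]
}}

```text
time: 10.1
tool_pos: [603.8, -298.4, 100.7]
tcp_rot: [-3.141, 0.001, -2.821]
contact_force: [-0.6, 0.5, 3.7]
grip_width: 20.7
finger_force: 30.0
```

Request:
{"op": "carry_out", "data": {
  "plan": [
    {"tx":0,"ty":0,"tz":-0.7,"rx":0,"ry":0,"rz":0},
    {"tx":0,"ty":0,"tz":0,"rx":0,"ry":0,"rz":0},
    {"tx":0,"ty":0,"tz":0,"rx":0,"ry":0,"rz":0}
  ]
}}

```text
time: 10.4
tool_pos: [604.1, -298.5, 100.6]
tcp_rot: [-3.14, 0.001, -2.821]
contact_force: [-0.8, 1.4, 5.4]
grip_width: 20.8
finger_force: 30.0
```

The floor reaction shows at the expected seated height of 100.7 mm. Now I turn clockwise in two parts and watch the forces.

Request:
{"op": "carry_out", "data": {
  "plan": [
    {"tx":0,"ty":0,"tz":0,"rx":0,"ry":0,"rz":-0.08},
    {"tx":0,"ty":-0.2,"tz":0,"rx":0,"ry":0,"rz":-0.08},
    {"tx":0,"ty":-0.2,"tz":0,"rx":0,"ry":0,"rz":-0.08},
    {"tx":0,"ty":0,"tz":0,"rx":0,"ry":0,"rz":-0.08},
    {"tx":0,"ty":-0.2,"tz":0,"rx":0,"ry":0,"rz":-0.08},
    {"tx":0,"ty":0,"tz":0,"rx":0,"ry":0,"rz":-0.08},
    {"tx":0,"ty":0,"tz":0,"rx":0,"ry":0,"rz":0}
  ]
}}

```text
time: 11.1
tool_pos: [604.1, -298.9, 100.7]
tcp_rot: [-3.141, 0.002, 2.98]
contact_force: [-0.2, 1.2, 7.1]
grip_width: 20.5
finger_force: 30.0
```

```bash
python3 -c "
from plant import bot
o=bot.get_obs();print(o['tool_pos'],o['tcp_rot'],o['contact_force'],o['moment'],o['joint_positions'])"
```

```text
[ 604.1000561  -298.85111894  100.65409963] [-3.14133636e+00  1.89582277e-03  2.97966057e+00] [-0.18052199  1.22033098  7.10749574] [ 0.35695831  0.109791   -0.03074009] [-5.73251524e-01  7.20686516e-01  1.23164948e+00  5.64012569e-04
  1.18741654e+00 -1.98232602e+00]
```

Request:
{"op": "carry_out", "data": {
  "plan": [
    {"tx":0,"ty":-0.2,"tz":0,"rx":0,"ry":0,"rz":-0.08},
    {"tx":0,"ty":0,"tz":0,"rx":0,"ry":0,"rz":-0.08},
    {"tx":0,"ty":-0.2,"tz":0,"rx":0,"ry":0,"rz":-0.08},
    {"tx":0,"ty":0,"tz":0,"rx":0,"ry":0,"rz":-0.08},
    {"tx":0,"ty":-0.2,"tz":0,"rx":0,"ry":0,"rz":-0.08},
    {"tx":0,"ty":0,"tz":0,"rx":0,"ry":0,"rz":-0.08},
    {"tx":0,"ty":0,"tz":0,"rx":0,"ry":0,"rz":-0.08},
    {"tx":0,"ty":0,"tz":0,"rx":0,"ry":0,"rz":-0.08},
    {"tx":0,"ty":0,"tz":0,"rx":0,"ry":0,"rz":0},
    {"tx":0,"ty":0,"tz":0,"rx":0,"ry":0,"rz":0}
  ]
}}

```text
time: 12.1
tool_pos: [604.1, -299.7, 100.7]
tcp_rot: [3.141, 0.002, 2.342]
contact_force: [-0.8, 0.7, 6.3]
grip_width: 20.4
finger_force: 30.0
```

```bash
python3 - <<'E'
from plant import bot
from h import *
o=bot.get_obs();print(o['tool_pos'],o['tcp_rot'],o['contact_force'],o['moment'])
cm=bot.camera_model("wrist");im=bot.capture("wrist")[:,:,::-1]
s=bot.camera_model("scene");sc=bot.capture("scene")[:,:,::-1];x,y=proj(s,[603,-299,70])[0].astype(int)
cv2.imwrite("pics/w5.png",np.hstack([cv2.resize(im[80:280,160:360],(400,400)),cv2.resize(sc[y-40:y+30,x-35:x+35],(400,400),interpolation=cv2.INTER_CUBIC)]))
E
```

```text
[ 604.05274055 -299.66746945  100.67074426] [3.14092624e+00 1.97721460e-03 2.34178478e+00] [-0.78942093  0.71179607  6.34066103] [0.22507277 0.13200606 0.03593351]
```

View pics/w5.png

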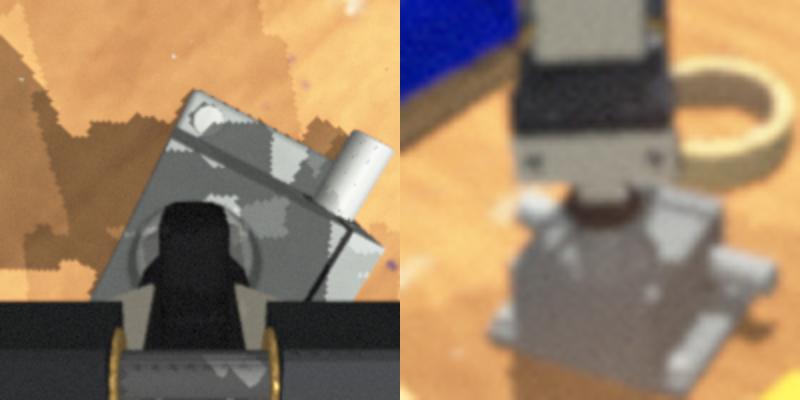

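The bar turned with the gripper and the collar sits down by the block, seated. Total turn is 1.12 rad. Next I release and retreat upward.

Request:
{"op": "carry_out", "data": {
  "plan": [
    {"tx":0,"ty":0,"tz":0,"rx":0,"ry":0,"rz":0},
    {"tx":0,"ty":0,"tz":0,"rx":0,"ry":0,"rz":0},
    {"tx":0,"ty":0,"tz":0,"rx":0,"ry":0,"rz":0},
    {"tx":0,"ty":0,"tz":0,"rx":0,"ry":0,"rz":0},
    {"tx":0,"ty":0,"tz":0,"rx":0,"ry":0,"rz":0},
    {"tx":0,"ty":0,"tz":0,"rx":0,"ry":0,"rz":0},
    {"tx":0,"ty":0,"tz":0,"rx":0,"ry":0,"rz":0},
    {"tx":0,"ty":0,"tz":0,"rx":0,"ry":0,"rz":0}
  ],
  "gripper": 0
}}

```text
time: 13.0
tool_pos: [603.5, -299.5, 99.3]
tcp_rot: [3.141, -0.0, 2.342]
contact_force: [0.5, -0.0, -0.3]
grip_width: 79.8
finger_force: 0.0
```

Request:
{"op": "carry_out", "data": {
  "plan": [
    {"tx":0,"ty":0,"tz":10,"rx":0,"ry":0,"rz":0},
    {"tx":0,"ty":0,"tz":20,"rx":0,"ry":0,"rz":0},
    {"tx":0,"ty":0,"tz":30,"rx":0,"ry":0,"rz":0},
    {"tx":0,"ty":0,"tz":40,"rx":0,"ry":0,"rz":0},
    {"tx":0,"ty":0,"tz":20,"rx":0,"ry":0,"rz":0},
    {"tx":0,"ty":0,"tz":0,"rx":0,"ry":0,"rz":0},
    {"tx":0,"ty":0,"tz":0,"rx":0,"ry":0,"rz":0},
    {"tx":0,"ty":0,"tz":0,"rx":0,"ry":0,"rz":0}
  ]
}}

```text
time: 13.8
tool_pos: [602.9, -299.1, 217.7]
tcp_rot: [-3.141, -0.003, 2.342]
contact_force: [-0.5, 0.2, -0.9]
grip_width: 91.7
finger_force: 0.0
```

```bash
python3 - <<'E'
from plant import bot
from h import *
o=bot.get_obs();print(o['tool_pos'],o['tcp_rot'],o['contact_force'],o['time'])
im=bot.capture("wrist")[:,:,::-1];sc=bot.capture("scene")[:,:,::-1]
s=bot.camera_model("scene");x,y=proj(s,[603,-299,70])[0].astype(int)
cv2.imwrite("pics/w6.png",np.hstack([cv2.resize(im[80:280,160:360],(400,400)),cv2.resize(sc[y-40:y+60,x-70:x+30],(400,400),interpolation=cv2.INTER_CUBIC)]))
E
```

```text
[ 602.87912651 -299.05298718  217.69854875] [-3.14102601e+00 -2.87683909e-03  2.34177436e+00] [-0.50538632  0.2371027  -0.8832156 ] 13.8
```

View pics/w6.png

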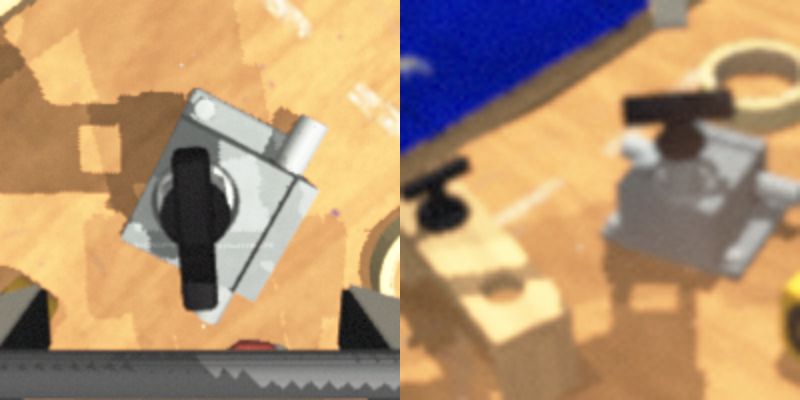

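The thick key stands upright in the socket, its bar turned with the gripper. The thin key is still in the stand and the gripper is clear of everything. I'm handing in.

```bash
python3 -c "
from plant import bot
print(bot.close_job())"
```

```text
the job is handed in; nothing more can be done
None
```

I handed the job in at about 14 s: the thick key was seated on the socket floor, turned clockwise by 1.12 rad at the gripper (the screw's own angle can't be read) and left standing in the socket, with the thin key still in its hole; the judge returned no verdict.

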